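# Click the bench stop into its sprung socket

## Task

Set the polishing board up for work: take the round-headed beech bench stop and push it, foot first, down into the square socket on the board, past the spring-loaded balls, until it clicks and sits fully home and upright. Leave the other two bench stops, the square one and the plain slim dowel, where they stand.

Things in the scene. Friction and masses are not known exactly. Their poses are not given: they have to be found in the camera images.
- round_stop_mid (a point): Round-headed beech bench stop, upright on the bench, 88 mm tall, 65 g: head 38 mm diameter, 30 mm high; below it a 30 mm shank, 58 mm long, with a ring groove near its tapered foot (21 mm wide at the end). Point: on its axis half-way up, 44 mm from foot and top; z towards the head. Let go in the socket it rests on the balls, foot 15 mm above the floor; a 10 to 18 N push clicks it home.
- socket_floor (a point): Sprung socket: grey 72 mm square housing on a plywood board, top 64 mm above the bench, mouth 56 mm square sloping in over 12 mm to a 33 mm square throat. Point: centre of the throat's floor, 12 mm above the bench; z up. Two sprung balls in opposite walls, 15 mm above the floor, snap into the stop's groove. Fully home, the stop stands on the floor, its head 6 mm clear of the housing.
- square_stop_mid (a point): Bystander: a square beech bench stop, 38 mm square shank with a 50 mm square head, 85 mm tall, upright on the bench; too thick for the socket. The point is on its axis half-way up, 42.5 mm above its foot.
- dowel_mid (a point): Bystander: a plain slim beech dowel, 24 mm in diameter and 100 mm tall, upright on the bench, with neither head nor groove. The point is on its axis half-way up, 50 mm above its foot.
Mind the look-alikes: they are no part of the job. Leave any purple or red look-alike of the part that bears round_stop_mid alone.

How it is judged:
At the end, for the whole second after the job is handed in: The round-headed stop stands in the socket, clicked home: its foot within 4 mm of the socket's floor, within 8 mm of the socket's axis, upright within 8 degrees, at rest (z of round_stop_mid in the frame of socket_floor between 0.038 and 0.048 m and horizontal distance between round_stop_mid and socket_floor below 0.008 m and angle between round_stop_mid's own z axis and vertical below 0.15 rad and linear speed of round_stop below 0.02 m/s); the robot touches nothing.
It fails at once if the square stop or the dowel was moved by more than 30 mm (distance of any of square_stop_mid, dowel_mid from where it was at the start of the episode above 0.03 m).
It also fails if it takes over 48 s, if anything falls off the work surface, if the arm or the gripper's body presses on something with over 40 N, if the wrist force passes 120 N, or if a joint passes its speed limit or range.

## Robot

A 7-joint arm with a two-finger parallel gripper is mounted at the origin on the work surface. World frame = base frame: x ahead of the robot, y to its left, z up, the work surface at z = 0. Lengths are in m, angles in rad, forces in N, time in s.
With the tool pointing down it reaches from about 0.425 to 0.875 m from the base axis. Payload 4.7 kg.
Tool frame: the origin (TCP) lies between the finger pads; the fingertips stand 14 mm ahead of it and the grasp point (between the pads) lies 5 mm behind it; z points along the fingers, y is the line along which they close (so a half turn about z gives the same grasp; the last joint's range is limited). The gripper opens to 87 mm and grips with 3 to 60 N. Pads are 19 mm wide; open, the fingers measure 117 mm over their backs; the gripper's body (75 mm by 190 mm) begins 51 mm behind the grasp point.
Start: joints at [-1.144, 0.321, -0.07, 1.45, 0.023, 1.371, -0.057], TCP at [0.261, 0.595, 0.237] pointing down, gripper open.
Joint ranges: [-2.86, 2.86], [-0.3, 2.09], [-1.38, 1.24], [0.06, 2.45], [-1.56, 4.7], [0.09, 2.05], [-2.69, 2.69]. Speed limits (rad/s): [2.57, 2.57, 3.14, 3.14, 3.14, 3.14, 3.14].

## Interface

Orientations are given as a rotation vector (axis times angle).
In Python, from bench import get_state, get_image, camera_params, close_job gives the robot as it stands. The module is installed in compiled form; this text tells all that it offers.
- The arm moves only by the tool arm_command, never from a script. Its argument "motion" is a list of rows, each a list of 5 numbers: the finger opening in mm, from 0 to 87, then the shift along the tool's x, y, z in mm, then the turn about the tool's z in degrees. In form: [[gripper, x, y, z, spin], ...]. A call has 1 to 5 rows; each row is the pose to reach, as a shift and turn from the pose commanded when the call began, along the tool's axes at that moment; what a row does not reach only later rows make up. A row lasts 1/12 s, in which the tool goes at most 41.7 mm and 7.16 degrees, less where a joint would pass 70% of its speed; a pose out of reach is approached as far as the arm can. A call with a gripper value outside its range is refused whole. The fingers move at their own pace and stop on an object; "newtons" is the grip in N (left out, the last holds). Time passes only in rows, so rows that repeat a pose let the fingers close. It gives the time, the measured TCP pose, the force, the opening and the grip force at its end, in the units of the state.
- get_state(): the state, without advancing time (a new reading comes with each control period).
- get_image(name): name is "scene" or "side" or "wrist"; returns (picture, depth): 384x512x3 uint8, red, green, blue; 384x512 float32, m along the optical axis (not along the pixel's ray), 0 where there is no reading.
- camera_params(name): a dict with "intrinsics" (3x3 intrinsics, pixels), "extrinsics" (4x4, takes a point from camera to world coordinates). Camera axes: x right, y down, z forward; pixel columns grow to the right and rows downward; lengths in m; the calibration is good to about 2 mm. A picture is of the moment at which its call begins: read the wrist's pose just before it. camera_params takes no time and is no camera call; for the wrist camera it gives the pose at the moment of the call.
- close_job(): hands the job in; it is judged then, once.
The state is a dict: "time": time; "joint_positions": joint angles; "qd": joint speeds; "joint_torque": joint torques, N m; "position": TCP position; "tool_rot": TCP orientation; "ft_force": force on the tool from outside, world axes, zero at the start; "torque": the same for the moment, N m; "grip_width": opening from 0.0 (shut) to 1.0 (fully open); "grip_force": force on a finger pad.
Only numpy, scipy, OpenCV 4.12 (cv2) and the standard library are available. Lean on these libraries where they do the work, as an engineer would, in place of code of your own. Each camera call takes 0.05 s, during which the arm holds its last target. There are 200 camera calls.

## Working session

There is one attempt and no reset: what is moved stays moved. The work goes in short steps, Python scripts to look and compute and a tool call to move; the robot and the scene stay as the last step left them, time stands still between calls to the robot, and variables do not carry over. Pictures are saved under pics/ and viewed, at most 10 in all, crops included, and the job is handed in when it is done.

Besides the shell and the picture viewer there is one more tool, called in YAML: its name, and indented under it one key for each argument. arm_command: Moves the arm, as the interface text tells. Its arguments: {"type":"object","properties":{"motion":{"type":"array"},"newtons":{"type":"number"}},"required":["motion"]}

```bash
mkdir -p pics
cat > h.py <<'E'
import numpy as np, cv2
from bench import *
from scipy.spatial.transform import Rotation as R
def grab(name):
    P=camera_params(name); im,d=get_image(name)
    return im,d,np.array(P["intrinsics"]),np.array(P["extrinsics"])
def ray(K,T,u,v,z):
    d=T[:3,:3]@np.linalg.inv(K)@[u,v,1]; o=T[:3,3]
    return o+d*(z-o[2])/d[2]
def cloud(d,K,T):
    v,u=np.mgrid[:d.shape[0],:d.shape[1]]
    p=np.stack([(u-K[0,2])/K[0,0]*d,(v-K[1,2])/K[1,1]*d,d],-1)
    return p@T[:3,:3].T+T[:3,3]
def save(n,im): cv2.imwrite(f"pics/{n}.png",cv2.cvtColor(im,cv2.COLOR_RGB2BGR))
E
python3 - <<'E'
from h import *
s=get_state(); print(s["position"],s["tool_rot"],s["time"])
for n in("scene","side"):
    im,d,K,T=grab(n); save(n,im); np.savez(n,im=im,d=d,K=K,T=T); print(n,T[:3,3].round(2),T[:3,2].round(2))
E
```

```text
[0.26062617 0.5948909  0.23545051] [-6.43760490e-01 -3.07465327e+00  2.97714235e-03] 0.0
scene [ 1.   -0.34  0.81] [-0.51  0.33 -0.79]
side [0.31 0.41 0.58] [ 0.27 -0.66 -0.7 ]
```

View pics/scene.png

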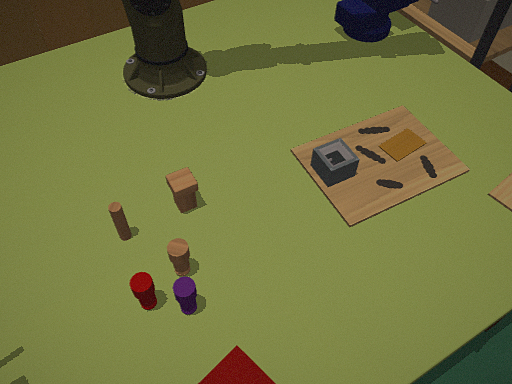

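View pics/side.png

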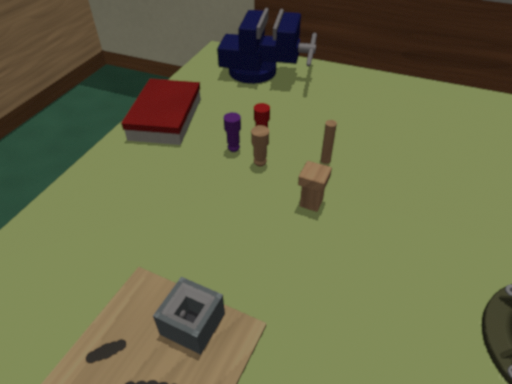

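The scene view shows five upright parts: dowel (120,220), square stop (183,190), beech round-head (179,255), red look-alike (144,290) and purple look-alike (186,295). The socket is at (335,160). The beech one at (179,255) fits, since it has a wooden colour and a round head wider than its shank. The side view agrees: beech round-head (260,145), socket (190,312). Next I measure and make one enlarged crop.

Run:
```python
from h import *
def circ(p):
    A=np.c_[2*p,np.ones(len(p))]; c=np.linalg.lstsq(A,(p**2).sum(1),rcond=None)[0]; return c[:2]
for n,boxes in (("scene",dict(round=(160,232,200,280),dowel=(105,198,135,243),sq=(162,165,202,215),red=(128,268,160,312),pur=(170,274,200,316),sock=(305,130,365,190))),
          ("side",dict(round=(246,122,274,168),dowel=(318,116,340,164),sq=(295,160,335,212),sock=(150,275,230,352)))):
    f=np.load(n+".npz"); C=cloud(f["d"],f["K"],f["T"])
    for k,(a,b,c,e) in boxes.items():
        P=C[b:e,a:c].reshape(-1,3); P=P[f["d"][b:e,a:c].ravel()>0]
        t=np.percentile(P[:,2],99.5)
        Q=P[(P[:,2]>t-.006)&(P[:,2]<t+.01)]
        (cx,cy),(w,h),ang=cv2.minAreaRect((Q[:,:2]*1000).astype(np.float32))
        print(n,k,"ztop %.3f"%t,"rect c",round(cx),round(cy),"size",round(w),round(h),"ang",round(ang),"mean",Q[:,:2].mean(0).round(3),len(Q),"r",round(np.hypot(cx,cy)))
a=np.load("scene.npz")["im"][160:320,100:210]; b=np.load("side.npz")["im"][95:215,215:345]
save("crop",np.hstack([cv2.resize(a,(385,560),interpolation=2),cv2.resize(b,(400,560),interpolation=2)]))
```

```text
scene round ztop 0.090 rect c 591 -234 size 36 88 ang 70 mean [ 0.576 -0.228] 365 r 636
scene dowel ztop 0.101 rect c 438 -289 size 23 23 ang 57 mean [ 0.439 -0.289] 122 r 525
scene sq ztop 0.087 rect c 429 -151 size 50 53 ang 88 mean [ 0.431 -0.151] 491 r 455
scene red ztop 0.090 rect c 598 -308 size 37 37 ang 28 mean [ 0.598 -0.308] 380 r 673
scene pur ztop 0.091 rect c 643 -250 size 35 39 ang 64 mean [ 0.644 -0.25 ] 382 r 690
scene sock ztop 0.066 rect c 521 169 size 74 75 ang 87 mean [0.521 0.169] 513 r 547
side round ztop 0.089 rect c 566 -224 size 35 41 ang 22 mean [ 0.566 -0.223] 188 r 608
side dowel ztop 0.101 rect c 435 -289 size 22 23 ang 14 mean [ 0.435 -0.287] 86 r 522
side sq ztop 0.086 rect c 427 -149 size 51 50 ang 88 mean [ 0.426 -0.147] 515 r 452
side sock ztop 0.065 rect c 518 169 size 74 73 ang 87 mean [0.517 0.171] 1424 r 545
```

View pics/crop.png

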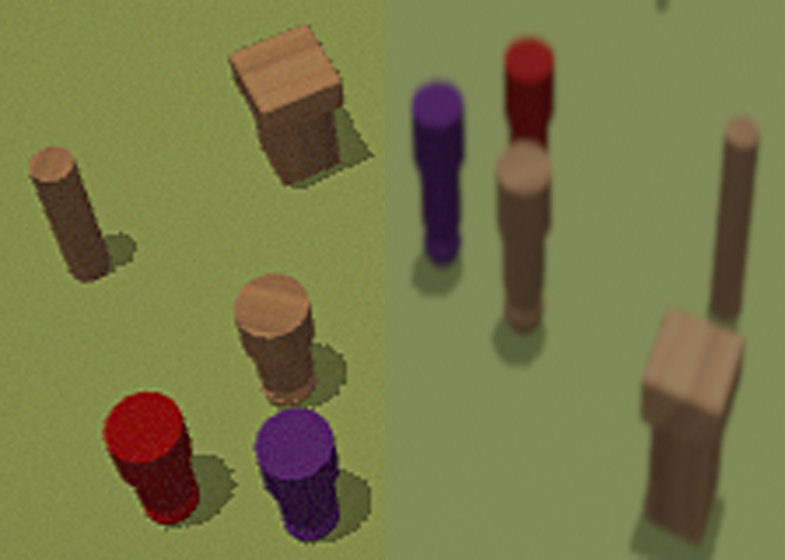

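The crop confirms it. The beech part with the wider round head is in the left panel at (275,340) and the right panel at (523,235); the look-alikes are clearly red and purple. Two views put it at about (0.567,-0.225), top at 0.089, and the socket at (0.520,0.169), top at 0.065. Sizes and heights match the description. The present yaw (closing direction 66°) clears the neighbours, so I move across without turning.

arm_command:
  motion:
    - [70, -28, -29, 0, 0]
    - [70, -56, -58, 0, 0]
    - [70, -84, -87, 0, 0]
    - [70, -112, -116, 0, 0]
    - [70, -140, -145, 0, 0]
  newtons: 30

```text
time: 0.52
position: [0.3311, 0.4043, 0.236]
tool_rot: [-0.643, -3.075, 0.001]
ft_force: [0.4, 0.2, 0.5]
grip_width: 0.815
grip_force: 0.0
```

arm_command:
  motion:
    - [70, -28, -29, 0, 0]
    - [70, -56, -58, 0, 0]
    - [70, -84, -87, 0, 0]
    - [70, -112, -116, 0, 0]
    - [70, -140, -145, 0, 0]

```text
time: 0.93
position: [0.401, 0.2154, 0.2363]
tool_rot: [-0.643, -3.075, -0.0]
ft_force: [1.2, 0.4, -0.1]
grip_width: 0.806
grip_force: 0.0
```

arm_command:
  motion:
    - [70, -28, -29, 0, 0]
    - [70, -56, -58, 0, 0]
    - [70, -84, -87, 0, 0]
    - [70, -112, -116, 0, 0]
    - [70, -140, -145, 0, 0]

```text
time: 1.35
position: [0.471, 0.0265, 0.2365]
tool_rot: [0.644, 3.075, 0.001]
ft_force: [1.2, 0.5, 0.9]
grip_width: 0.804
grip_force: 0.0
```

arm_command:
  motion:
    - [70, -28, -29, 0, 0]
    - [70, -56, -58, 0, 0]
    - [70, -84, -87, 0, 0]
    - [70, -112, -116, 0, 0]
    - [70, -140, -145, 0, 0]

```text
time: 1.77
position: [0.5413, -0.1623, 0.2365]
tool_rot: [0.643, 3.075, 0.001]
ft_force: [-0.3, 1.0, -0.7]
grip_width: 0.805
grip_force: 0.0
```

arm_command:
  motion:
    - [70, -24, -24, 0, 0]
    - [70, -48, -48, 0, 0]
    - [70, -48, -48, 0, 0]
    - [70, -48, -48, 0, 0]

```text
time: 2.1
position: [0.565, -0.2262, 0.2356]
tool_rot: [-0.65, -3.072, 0.003]
ft_force: [-0.6, -0.4, 0.1]
grip_width: 0.805
grip_force: 0.0
```

Run:
```python
from h import *
s=get_state(); print(s["position"],s["ft_force"])
im,d,K,T=grab("wrist"); save("w1",im); C=cloud(d,K,T); print(T[:3,3],T[:3,2])
m=(abs(C[...,2]-.088)<.012)&(d>0)
n,l,st,ce=cv2.connectedComponentsWithStats(m.astype(np.uint8))
for i in range(1,n):
    if st[i,4]>100:
        q=C[l==i]; print(ce[i].round(),st[i],q.mean(0).round(4),np.ptp(q[:,:2],axis=0).round(3),im[l==i].mean(0).round())
```

```text
[ 0.56503755 -0.2262057   0.23559243] [-0.56673225 -0.38293453  0.0626041 ]
[ 0.49361255 -0.19478911  0.38518179] [ 0.25899584 -0.11742134 -0.95871444]
[276.  15.] [ 242    0   71   41 1967] [ 0.4408 -0.1558  0.0858] [0.035 0.05 ] [169. 144. 102.]
[139.  81.] [126  65  21  30 256] [ 0.4404 -0.2817  0.0888] [0.021 0.013] [90. 72. 47.]
[259. 186.] [ 239  166   41   42 1348] [ 0.5656 -0.2258  0.089 ] [0.038 0.037] [128. 102.  70.]
[200. 243.] [181 224  35  41 815] [ 0.5949 -0.3009  0.0879] [0.038 0.028] [146.  33.  26.]
[267. 259.] [ 248  241   39   33 1053] [ 0.6366 -0.2484  0.0882] [0.035 0.037] [ 95.  48. 115.]
```

View pics/w1.png

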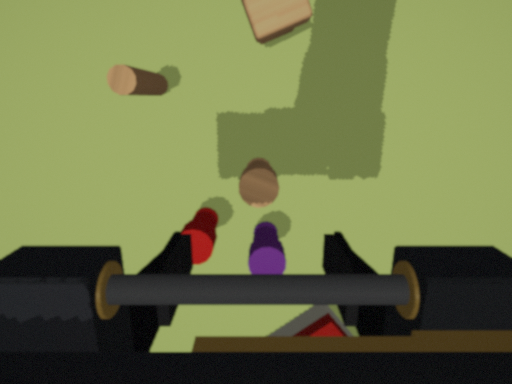

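The wrist view shows the beech head at (259,186), centred between the fingers at columns 180 and 340. It measures (0.5656,-0.2258), top 0.089, within 1 mm of the TCP. Going down.

arm_command:
  motion:
    - [70, 0, 0, 30, 0]
    - [70, 0, 0, 60, 0]
    - [70, 0, 0, 90, 0]
    - [70, 0, 0, 115, 0]
    - [70, 0, 0, 135, 0]

```text
time: 2.57
position: [0.565, -0.2206, 0.0993]
tool_rot: [-0.639, -3.074, -0.003]
ft_force: [-0.5, 0.8, -0.9]
grip_width: 0.804
grip_force: 0.0
```

arm_command:
  motion:
    - [70, 0, 0, 14, 0]
    - [70, 0, 0, 26, 0]
    - [70, 0, 0, 26, 0]
    - [70, 0, 0, 26, 0]

```text
time: 2.9
position: [0.566, -0.2231, 0.0758]
tool_rot: [0.643, 3.075, 0.001]
ft_force: [-0.8, -0.1, 0.6]
grip_width: 0.803
grip_force: 0.0
```

arm_command:
  motion:
    - [30, 0, 0, 0, 0]
    - [30, 0, 0, 0, 0]
    - [30, 0, 0, 0, 0]
    - [30, 0, 0, 0, 0]
    - [30, 0, 0, 0, 0]
  newtons: 45

```text
time: 3.32
position: [0.5661, -0.2239, 0.0761]
tool_rot: [0.644, 3.074, 0.0]
ft_force: [-0.4, 0.1, -0.7]
grip_width: 0.512
grip_force: 0.0
```

arm_command:
  motion:
    - [30, 0, 0, 0, 0]
    - [30, 0, 0, 0, 0]
    - [30, 0, 0, 0, 0]
    - [30, 0, 0, 0, 0]
    - [30, 0, 0, 0, 0]

```text
time: 3.73
position: [0.566, -0.2239, 0.0758]
tool_rot: [0.644, 3.074, 0.0]
ft_force: [0.7, 0.1, 2.1]
grip_width: 0.426
grip_force: 44.8
```

arm_command:
  motion:
    - [30, 0, 0, -25, 0]
    - [30, 0, 0, -55, 0]
    - [30, 0, 0, -85, 0]
    - [30, 0, 0, -115, 0]
    - [30, 0, 0, -115, 0]

```text
time: 4.15
position: [0.5687, -0.2254, 0.1967]
tool_rot: [0.642, 3.065, -0.0]
ft_force: [1.2, -1.0, -0.1]
grip_width: 0.428
grip_force: 44.8
```

arm_command:
  motion:
    - [30, 20, 34, 0, 0]
    - [30, 40, 68, 0, 0]
    - [30, 60, 102, 0, 0]
    - [30, 80, 136, 0, 0]
    - [30, 100, 170, 0, 0]

```text
time: 4.57
position: [0.5414, -0.0261, 0.1899]
tool_rot: [-0.644, -3.074, -0.0]
ft_force: [0.4, 0.1, -0.5]
grip_width: 0.427
grip_force: 44.8
```

arm_command:
  motion:
    - [30, 20, 34, 0, 0]
    - [30, 40, 68, 0, 0]
    - [30, 60, 102, 0, 0]
    - [30, 80, 136, 0, 0]
    - [30, 100, 170, 0, 0]

```text
time: 4.98
position: [0.518, 0.1697, 0.19]
tool_rot: [-0.644, -3.074, -0.0]
ft_force: [-0.3, 0.1, -0.3]
grip_width: 0.426
grip_force: 44.8
```

arm_command:
  motion:
    - [30, 0, 0, 0, 0]
    - [30, 0, 0, 0, 0]
    - [30, 0, 0, 0, 0]

```text
time: 5.23
position: [0.5187, 0.1674, 0.1899]
tool_rot: [-0.643, -3.074, 0.002]
ft_force: [-0.4, 0.5, -1.9]
grip_width: 0.43
grip_force: 44.8
```

Run:
```python
from h import *
s=get_state(); print(s["position"],s["tool_rot"],s["ft_force"],s["torque"],s["time"])
for n in("wrist","side","scene"):
    im,d,K,T=grab(n); save(n+"2",im); np.savez(n+"2",im=im,d=d,K=K,T=T)
    C=cloud(d,K,T)
    m=(abs(C[...,2]-.065)<.005)&(d>0)&(np.hypot(C[...,0]-.52,C[...,1]-.169)<.07)
    Q=C[m]; print(n,len(Q),cv2.minAreaRect((Q[:,:2]*1000).astype(np.float32)) if len(Q) else 0)
a=cv2.imread("pics/wrist2.png");b=cv2.imread("pics/side2.png")
cv2.imwrite("pics/ws2.png",np.hstack([cv2.resize(a,(400,300)),cv2.resize(b[170:370,80:346],(400,300))]))
```

```text
[0.51870923 0.16735946 0.1898962 ] [-6.43168408e-01 -3.07449981e+00  2.17746475e-03] [-0.44974519  0.51099634 -1.89485613] [-0.02540908  0.0117408   0.04158536] 5.2333
wrist 3356 ((518.5108642578125, 168.8310546875), (72.1087646484375, 72.5544204711914), 86.25154876708984)
side 1208 ((517.9282836914062, 169.37698364257812), (73.23452758789062, 73.2598648071289), 86.39901733398438)
scene 481 ((519.77978515625, 169.93515014648438), (75.29706573486328, 75.64447784423828), 86.77483367919922)
```

View pics/ws2.png

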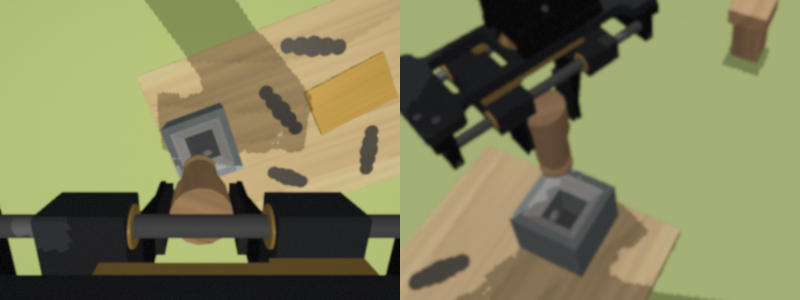

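The left panel (wrist) shows the stop held above the socket at (200,145). The right panel (side) shows it above the mouth at (560,210). I'll check the tilt of the stop in the hand with circle fits at several heights.

Run:
```python
from h import *
from scipy.optimize import least_squares
for n in("wrist","side","scene"):
    f=np.load(n+"2.npz"); C=cloud(f["d"],f["K"],f["T"]); im=f["im"].astype(int)
    m=(f["d"]>0)&(np.hypot(C[...,0]-.5187,C[...,1]-.1674)<.03)&(im[...,0]-im[...,2]>15)
    for z in(.122,.132,.142,.152,.162):
        P=C[m&(abs(C[...,2]-z)<.005)]
        if len(P)<20: continue
        g=least_squares(lambda c:np.hypot(P[:,0]-c[0],P[:,1]-c[1])-.015,[.5187,.1674],loss="soft_l1",f_scale=.002)
        print(n,z,len(P),g.x.round(4),"res",np.abs(g.fun).mean().round(4))
```

```text
wrist 0.122 173 [0.5205 0.1646] res 0.0005
wrist 0.132 94 [0.5217 0.1644] res 0.0006
wrist 0.142 195 [0.52   0.1653] res 0.0002
wrist 0.152 224 [0.52   0.1654] res 0.0002
wrist 0.162 97 [0.5201 0.1656] res 0.0002
side 0.122 104 [0.5206 0.1631] res 0.0009
side 0.132 47 [0.5225 0.1628] res 0.0012
side 0.142 105 [0.52   0.1646] res 0.0004
side 0.152 103 [0.5201 0.1647] res 0.0003
side 0.162 91 [0.5201 0.1651] res 0.0004
scene 0.122 54 [0.5202 0.1657] res 0.0014
scene 0.132 28 [0.5197 0.1678] res 0.0017
scene 0.142 55 [0.5218 0.1653] res 0.0009
scene 0.152 56 [0.5219 0.1656] res 0.0008
scene 0.162 54 [0.5219 0.1658] res 0.0007
```

The stop is upright in the hand at (0.520,0.165), and the socket is at (0.5185,0.169), both from the same cameras. That means a correction of about +3 mm in tool x and +3 mm in tool y. Then I go down slowly while watching the forces.

arm_command:
  motion:
    - [30, 3, 3, 0, 0]
    - [30, 3, 3, 15, 0]
    - [30, 3, 3, 30, 0]
    - [30, 3, 3, 42, 0]
    - [30, 3, 3, 50, 0]

```text
time: 5.8
position: [0.5168, 0.1712, 0.1392]
tool_rot: [-0.645, -3.073, 0.001]
ft_force: [0.1, -0.1, -1.4]
grip_width: 0.431
grip_force: 44.8
```

arm_command:
  motion:
    - [30, 0, 0, 5, 0]
    - [30, 0, 0, 10, 0]
    - [30, 0, 0, 15, 0]
    - [30, 0, 0, 20, 0]
    - [30, 0, 0, 20, 0]

```text
time: 6.22
position: [0.5171, 0.1717, 0.1198]
tool_rot: [-0.644, -3.074, 0.001]
ft_force: [-0.3, -0.0, -1.3]
grip_width: 0.427
grip_force: 44.8
```

arm_command:
  motion:
    - [30, 0, 0, 4, 0]
    - [30, 0, 0, 8, 0]
    - [30, 0, 0, 12, 0]
    - [30, 0, 0, 12, 0]

```text
time: 6.55
position: [0.5169, 0.1717, 0.1077]
tool_rot: [-0.643, -3.074, 0.001]
ft_force: [-0.7, -0.5, -0.5]
grip_width: 0.425
grip_force: 44.8
```

arm_command:
  motion:
    - [30, 0, 0, 3, 0]
    - [30, 0, 0, 6, 0]
    - [30, 0, 0, 9, 0]
    - [30, 0, 0, 9, 0]
  newtons: 58

```text
time: 6.88
position: [0.5183, 0.1724, 0.1006]
tool_rot: [0.643, 3.073, 0.003]
ft_force: [0.1, 0.5, 5.0]
grip_width: 0.427
grip_force: 57.8
```

arm_command:
  motion:
    - [30, 0, 0, 3, 0]
    - [30, 0, 0, 6, 0]
    - [30, 0, 0, 9, 0]
    - [30, 0, 0, 9, 0]

```text
time: 7.22
position: [0.5183, 0.1721, 0.0903]
tool_rot: [0.644, 3.073, 0.002]
ft_force: [3.8, 1.2, -7.4]
grip_width: 0.425
grip_force: 57.7
```

arm_command:
  motion:
    - [30, 0, 0, 2, 0]
    - [30, 0, 0, 3, 0]
    - [30, 0, 0, 3, 0]

```text
time: 7.47
position: [0.5182, 0.1721, 0.0874]
tool_rot: [0.644, 3.073, 0.001]
ft_force: [4.8, 1.4, -4.3]
grip_width: 0.425
grip_force: 57.6
```

arm_command:
  motion:
    - [30, 0, 0, 1, 0]
    - [30, 0, 0, 2, 0]
    - [30, 0, 0, 2, 0]

```text
time: 7.72
position: [0.5186, 0.172, 0.0873]
tool_rot: [0.644, 3.073, 0.002]
ft_force: [1.5, -0.2, 6.7]
grip_width: 0.421
grip_force: 57.7
```

The tool has stopped at 0.0873 (home expected at about 0.088) with an upward reaction, so the stop is on the floor. I release it, wait for the fingers to open, then rise clear.

arm_command:
  motion:
    - [60, 0, 0, 0, 0]
    - [60, 0, 0, 0, 0]
    - [60, 0, 0, 0, 0]
    - [60, 0, 0, 0, 0]
    - [60, 0, 0, 0, 0]

```text
time: 8.13
position: [0.5167, 0.1717, 0.0851]
tool_rot: [-0.643, -3.074, 0.001]
ft_force: [-0.6, 0.4, 0.0]
grip_width: 0.665
grip_force: 0.0
```

arm_command:
  motion:
    - [60, 0, 0, -2, 0]
    - [60, 0, 0, -6, 0]
    - [60, 0, 0, -20, 0]
    - [60, 0, 0, -50, 0]
    - [60, 0, 0, -90, 0]

```text
time: 8.55
position: [0.5153, 0.171, 0.1741]
tool_rot: [-0.643, -3.07, 0.007]
ft_force: [-0.3, 1.0, -0.4]
grip_width: 0.689
grip_force: 0.0
```

arm_command:
  motion:
    - [60, -10, 0, -30, 0]
    - [60, -10, 0, -60, 0]
    - [60, -10, 0, -60, 0]
    - [60, -10, 0, -60, 0]

```text
time: 8.88
position: [0.5278, 0.1682, 0.2379]
tool_rot: [0.643, 3.072, 0.005]
ft_force: [-0.6, -0.4, -0.1]
grip_width: 0.686
grip_force: 0.0
```

Run:
```python
from h import *
s=get_state(); print(s["position"],s["ft_force"],s["grip_width"],s["time"])
for n in("wrist","side","scene"):
    im,d,K,T=grab(n); save(n+"3",im); C=cloud(d,K,T)
    near=(d>0)&(np.hypot(C[...,0]-.5185,C[...,1]-.169)<.03)&(C[...,2]<.13)
    if not near.any(): print(n,"none"); continue
    t=np.percentile(C[near][:,2],99); Q=C[near&(C[...,2]>t-.006)]
    print(n,"top",t.round(4),cv2.minAreaRect((Q[:,:2]*1000).astype(np.float32)),np.median(Q[:,2]))
a=cv2.imread("pics/wrist3.png");b=cv2.imread("pics/side3.png")
cv2.imwrite("pics/ws3.png",np.hstack([cv2.resize(a,(400,300)),cv2.resize(b[220:370,80:280],(400,300))]))
```

```text
[0.52776962 0.16816389 0.23791998] [-0.59169489 -0.42153309 -0.14297759] 0.6861509819136241 8.8833
wrist top 0.1028 ((518.6893920898438, 169.82740783691406), (37.15627670288086, 37.473758697509766), 85.04540252685547) 0.10144089184087543
side top 0.1015 ((518.2247924804688, 170.49420166015625), (36.981109619140625, 37.52313232421875), 77.33798217773438) 0.09973054875801432
scene top 0.1018 ((520.2682495117188, 169.7976531982422), (36.76366424560547, 38.343143463134766), 74.45985412597656) 0.09969708350992224
```

View pics/ws3.png

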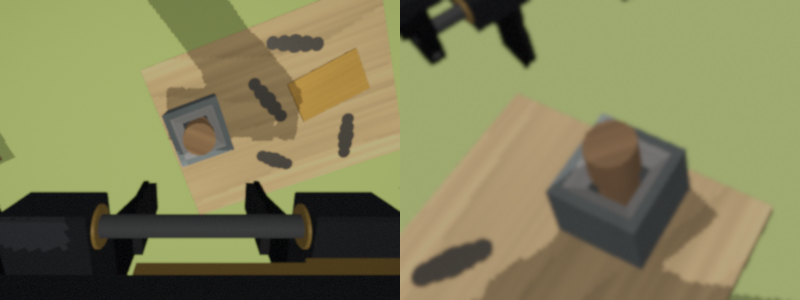

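The stop stands upright in the socket (left panel (200,138), right panel (612,160)). Its top is at 0.100 m, which is 12 + 88 mm and so fully home. It is within 1–2 mm of the axis, and the gripper is clear. Handing in.

```bash
python3 -c "
from bench import *
print(close_job())"
```

```text
the job is handed in; nothing more can be done
None
```

The round-headed beech stop is seated fully home and upright in the socket (top at 100 mm, within about 2 mm of the axis), the arm went nowhere near the square stop or the dowel, and the job was handed in at about 9 s; no verdict came back.

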